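Shut the sensor covers and hold a lens in the V-block

ROBOT

A 6-joint arm with a two-finger parallel gripper is mounted at the origin on the work surface. World frame = base frame: x ahead of the robot, y to its left, z up, the work surface at z = 0. Lengths are in m, angles in rad, forces in N, time in s.
With the tool pointing down it reaches from about 0.325 to 0.9 m from the base axis. Payload 6.1 kg.
Tool frame: the origin (TCP) lies between the finger pads; the fingertips stand 11 mm ahead of it and the grasp point (between the pads) lies 8 mm behind it (tip_extent is the distance from the TCP to the fingertips, in m); z points along the fingers, y is the line along which they close (so a half turn about z gives the same grasp; the last joint's range is limited). The gripper opens to 87 mm and grips with 3 to 60 N. Pads are 19 mm wide; open, the fingers measure 117 mm over their backs; the gripper's body (75 mm by 190 mm) begins 51 mm behind the grasp point.
Start: joints at [1.183, 0.22, 1.526, -0, 1.395, -0.126], TCP at [0.162, 0.604, 0.234] pointing down, gripper open.
Joint ranges: [-2.98, 2.98], [-0.91, 2.08], [0.09, 2.57], [-1.24, 4.39], [0.2, 2.65], [-2.68, 2.68]. Speed limits (rad/s): [2.57, 2.57, 3.01, 3.14, 3.14, 3.14].

INTERFACE

Orientations are given as a unit quaternion [w, x, y, z].
In Python, from station import * gives the robot as it stands.
- The arm moves only by the tool move_arm, never from a script. Its argument "commands" is a list that holds one entry, the list of rows, each a list of 7 numbers: the turn, a rotation vector about the tool's x, y, z in rad, then the shift along the tool's x, y, z in m, then the opening, from 0 (shut) to 1 (fully open). In form: [[[wx, wy, wz, dx, dy, dz, hand], ...]]. A call has 1 to 20 rows; each row is the pose to reach, as a shift and turn from the pose commanded when the call began, along the tool's axes at that moment; what a row does not reach only later rows make up. A row lasts 1/10 s, in which the tool goes at most 50 mm and 8.59 degrees, less where a joint would pass 70% of its speed; a pose out of reach is approached as far as the arm can. A call with a gripper value outside its range is refused whole. The fingers move at their own pace and stop on an object; "grip_force" is the grip in N (left out, the last holds). Time passes only in rows, so rows that repeat a pose let the fingers close. It gives the time, the measured TCP pose, the force, the opening and the grip force at its end, in the units of the state.
- sense(): the state, without advancing time (a new reading comes with each control period).
- camera(name): name is "side" or "top"; returns a dict with "frame" (480x640x3 uint8, red, green, blue), "vertical_fov" (degrees; the focal length in pixels is half the picture's height over the tangent of half this angle, whatever the lens; pixels are square), "cx", "cy" (the principal point, pixels), "R" (3x3) and "t" (3): a world point X has camera coordinates R X + t. Camera axes: x right, y down, z forward; pixel columns grow to the right and rows downward; lengths in m; the calibration is good to about 2 mm. A picture is of the moment at which its call begins. There is no depth.
- hand_in(): hands the job in; it is judged then, once.
The state is a dict: "clock": time; "qpos": joint angles; "dq": joint speeds; "effort": joint torques, N m; "position": TCP position; "tcp_rot": TCP orientation; "wrist_force": force on the tool from outside, world axes, zero at the start; "ft_torque": the same for the moment, N m; "grip_width": finger opening in m; "grip_force": force on a finger pad.
Only numpy, scipy, OpenCV 4.12 (cv2) and the standard library are available. Lean on these libraries where they do the work, as an engineer would, in place of code of your own. Each camera call takes 0.05 s, during which the arm holds its last target. There are 200 camera calls.

TASK

Press both hinged covers of the lens fixture's housing down until they snap shut, then take the long lens barrel out of its tray and lay it gently in the fixture's V-block, centred along the groove, so that it rests on both flanks. Finish while still holding it there with the fingers on the barrel, pressed down into the V with about 10 N: do not let go or back off at the end. Leave the other things on the bench where they are.

Things in the scene. Friction and masses are not known exactly. Their poses are not given: they have to be found in the camera images.
- fixture: Lens fixture, fixed: aluminium base plate 200 (x) x 170 (y) x 12 mm carrying a steel V-block (over y = -50 mm) and a grey housing, 156 (x) x 64 (y) mm over y = 18 to 82 mm, rim 50 mm above the bench, with two equal covers side by side along x. Origin: centre of the plate's underside, on the bench; z up, x along the V groove and the covers' hinges.
- v_seat (a point): Centre of the lens barrel when fully seated in the 90 degree V: mid-length of the groove, 53.5 mm above the bench; axes as the fixture's. The V supports only on two lands, 14 mm long, at x = -40 to -26 and 26 to 40 mm from here; the 52 mm between them are free down to 22 mm above the bench. V-block 56 mm wide, top 49 mm and groove bottom 28 mm above the bench.
- flank_left: The V-block's smooth ground flank on the fixture's +y side (both lands together). Origin on the groove's bottom line at mid-length; axes as the fixture's.
- flank_right: The V-block's smooth ground flank on the fixture's -y side (both lands together). Origin on the groove's bottom line at mid-length; axes as the fixture's.
- cover_near (a joint): Angle of the cover on the housing's -x half, rad: 0 shut, 0.9 fully open, 0.45 to 0.75 at the start. Plate 72 (x) x 64 x 4 mm, hinged along x at fixture y = 82 mm, 50 mm above the bench; the free edge, towards -y, swings up. It turns stiffly and stays where it is left; below about 0.13 it must be pushed past a sprung catch at its free edge (under 10 N at mid-plate), which then holds it shut.
- cover_near_spot (a point): Fixed point at the middle of the top face of the near cover as it will lie when shut: 54 mm above the bench, 32 mm from the hinge line (fixture x = -38, y = 50 mm). A push straight down at this point meets the open cover and shuts it.
- cover_far (a joint): Angle of the cover on the housing's +x half, rad: 0 shut, 0.9 fully open, 0.45 to 0.75 at the start. Plate 72 (x) x 64 x 4 mm, hinged along x at fixture y = 82 mm, 50 mm above the bench; the free edge, towards -y, swings up. It turns stiffly and stays where it is left; below about 0.13 it must be pushed past a sprung catch at its free edge (under 10 N at mid-plate), which then holds it shut.
- cover_far_spot (a point): Fixed point at the middle of the top face of the far cover as it will lie when shut: 54 mm above the bench, 32 mm from the hinge line (fixture x = 38, y = 50 mm). A push straight down at this point meets the open cover and shuts it.
- lens_center (a point): Centre of the lens barrel (mid-length, on its axis): dark metal cylinder 36 mm across and 96 mm long, glass at both ends, both ends alike; x along its axis. About 220 g. At the start it lies level in its transport tray, axis 44 mm above the bench.
- lens: The same lens barrel as a body; its origin is the same point as point lens_center and its axes are the same.
- tray: Black transport tray, fixed: 140 (x) x 100 (y) x 6 mm plate with two saddles, each 10 mm long, at x = -38 and +38 mm, that carry the barrel along x; saddle floors 26 mm, their side stops 38 mm above the bench, 52 mm wide. Between the saddles the barrel is free all round, down to 6 mm. Origin: centre of its underside.
- flux: Bystander, to be left alone: small flux bottle, 26 mm across, 55 mm tall, standing. Origin: its underside's centre.
- short_lens: Bystander, to be left alone: short, thick lens, a disc 40 mm across and 30 mm tall standing on end (not the one to load). Origin: its underside's centre.
- driver: Bystander, to be left alone: screwdriver 150 mm long, lying. Origin: its underside's centre.
- nippers: Bystander, to be left alone: side cutters with two splayed grips, about 120 mm long, 12 mm high. Origin: its underside's centre.

How it is judged:
On the way, in this order (a step that is already met when the one before it is completed fails the run):
1. both covers are shut in their detents (value of joint each of cover_near, cover_far below 0.05 rad), for 0.2 s.
2. the lens barrel is lifted clear of its tray (height (world z) of lens_center above 0.075 m and contact force between lens and the fingers above 1 N), for 0.1 s.
At the end, for the whole second after the job is handed in: Both covers shut (within 0.05 rad); the barrel lies in the V-block within 3 mm of its seat sideways and in height, within 10 mm along the groove and 0.06 rad of the groove's direction, still, with the fingers on it (over 3 N), and pressed on each of the two flanks with 3 to 30 N (all of step 1 and x of lens_center in the frame of v_seat between -0.01 and 0.01 m and y of lens_center in the frame of v_seat between -0.003 and 0.003 m and z of lens_center in the frame of v_seat between -0.003 and 0.003 m and angle between the x axis of lens and the x axis of fixture, either way round below 0.06 rad and contact force between lens and flank_left between 3 and 30 N and contact force between lens and flank_right between 3 and 30 N and contact force between lens and the fingers above 3 N and linear speed of lens below 0.02 m/s); the arm keeps its last pose, push and grip.
It fails at once if a bystander is moved by more than 30 mm (distance of any of flux, short_lens, driver, nippers from where it was at the start of the episode above 0.03 m).
It fails at once if the lens barrel is dropped or rammed into the fixture (over 80 N) (contact force between lens and fixture above 80 N).
It also fails if it takes over 67 s, if anything falls off the work surface, if the arm or the gripper's body presses on something with over 40 N, if the wrist force passes 120 N, or if a joint passes its speed limit or range.

## Working session

There is one attempt and no reset: what is moved stays moved. The work goes in short steps, Python scripts to look and compute and a tool call to move; the robot and the scene stay as the last step left them, time stands still between calls to the robot, and variables do not carry over. Pictures are saved under pics/ and viewed, at most 10 in all, crops included, and the job is handed in when it is done.

Besides the shell and the picture viewer there is one more tool, called after "Call:" as name([rows], argument=value, ...), one row to a line, values as JSON. move_arm: Moves the arm, as the interface text tells. Its arguments: {"type":"object","properties":{"commands":{"type":"array","items":{"type":"array","items":{"type":"array","items":{"type":"number"}}}},"grip_force":{"type":"number"}},"required":["commands"]}

```bash
mkdir -p pics; python3 - <<'E'
from station import *
import cv2,numpy as np
for n in("side","top"):
    c=camera(n); cv2.imwrite(f"pics/{n}0.png",c["frame"][:,:,::-1]); np.savez(f"{n}0.npz",**c)
    print(n,c["vertical_fov"],c["cx"],c["cy"],np.round(c["R"],3).tolist(),c["t"])
s=sense();print(s)
E
```

```text
side 56.93868167594172 322.0020657424727 227.71206455991035 [[0.989, -0.148, 0.017], [-0.08, -0.626, -0.776], [0.125, 0.766, -0.631]] [-0.4803088   0.14629921  0.88357157]
top 44.22031483514837 311.60827862187165 242.73990537861917 [[0.024, -1.0, -0.018], [-0.992, -0.022, -0.123], [0.122, 0.02, -0.992]] [0.08170611 0.5098654  1.24650959]
{'clock': 0.1, 'qpos': array([ 1.18290165e+00,  2.21151232e-01,  1.52750739e+00,  2.96476533e-05,
        1.39469981e+00, -1.26084293e-01]), 'dq': array([ 7.90865909e-05, -1.85087175e-03, -1.01632695e-03, -5.62678707e-04,
        2.83601811e-03,  1.06837603e-03]), 'effort': array([ 1.54901696e-03, -4.95936620e+01, -3.88521552e+01,  7.02603813e-02,
        5.14766690e-02, -5.31325622e-05]), 'position': array([0.16154605, 0.60319863, 0.23253852]), 'tcp_rot': array([-2.38516250e-04,  1.30534182e-01,  9.91443416e-01, -8.50182699e-04]), 'wrist_force': array([-0.13213405, -0.62151614,  0.6660283 ]), 'ft_torque': array([-0.02075378, -0.01098162, -0.04251533]), 'grip_force': 0.0, 'grip_width': 0.08683518078443662}
```

View pics/side0.png

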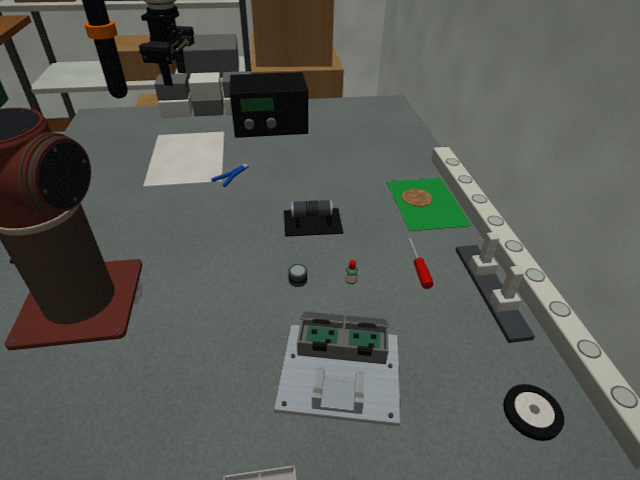

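View pics/top0.png

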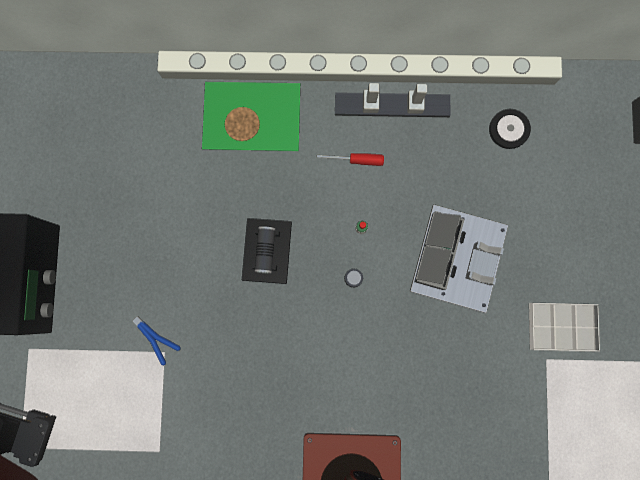

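Top view: fixture with plate corners near (433,206), (508,224), (487,312), (411,292), covers on its left and V-block on its right. The tray is near (267,251) with the barrel upright in the image; flux at (362,226), short lens at (354,278), driver at (350,159) and nippers at (157,340). The side view agrees.

```bash
cat > h.py <<'E'
import numpy as np,cv2
def load(n): return dict(np.load(n+".npz"))
def ray(c,uv,z):
    f=240/np.tan(np.radians(float(c["vertical_fov"]))/2)
    uv=np.atleast_2d(uv).astype(float)
    d=np.c_[(uv[:,0]-c["cx"])/f,(uv[:,1]-c["cy"])/f,np.ones(len(uv))]@c["R"]
    o=-c["R"].T@c["t"]
    return o+d*((z-o[2])/d[:,2])[:,None]
def proj(c,X):
    f=240/np.tan(np.radians(float(c["vertical_fov"]))/2)
    p=np.atleast_2d(X)@c["R"].T+c["t"]
    return np.c_[p[:,0]/p[:,2]*f+c["cx"],p[:,1]/p[:,2]*f+c["cy"]]
def rect(c,m,z):
    k,_=cv2.findContours(m.astype(np.uint8),0,1); k=max(k,key=cv2.contourArea)[:,0]
    P=ray(c,k,z)[:,:2]; return cv2.minAreaRect((P*1000).astype(np.float32))
E
python3 - <<'E'
from h import *
for n,bf,bt in(("top0",(405,200,110,118),(236,212,62,78)),("side0",(270,310,140,115),(278,195,70,45))):
    c=load(n); g=c["frame"].astype(int).mean(2)
    for b,lo,z,nm in((bf,1,.012,"plate"),(bt,0,.006,"tray")):
        x,y,w,h=b; s=g[y:y+h,x:x+w]; m=np.zeros(g.shape,bool)
        m[y:y+h,x:x+w]=(s>140) if lo else (s<62)
        if lo: m=cv2.morphologyEx(m.astype(np.uint8),3,np.ones((3,3)))
        print(n,nm,np.percentile(s,[5,25,50,75,95]),rect(c,m,z))
    x,y,w,h=bf; a=cv2.resize(c["frame"][y-5:y+h,x-5:x+w,::-1],None,fx=3.5,fy=3.5,interpolation=2)
    x,y,w,h=bt; b=cv2.resize(c["frame"][y-5:y+h,x-5:x+w,::-1],None,fx=5,fy=5,interpolation=2)
    H=max(len(a),len(b)); I=[cv2.copyMakeBorder(q,0,H-len(q),0,0,0) for q in(a,b)]
    o=np.hstack(I); o=o[:600,:800]; cv2.imwrite(f"pics/{n}z.png",o)
E
```

```text
top0 plate [ 87.33333333 108.66666667 113.66666667 163.66666667 174.33333333] ((484.4566345214844, -230.186279296875), (171.28082275390625, 198.28546142578125), 75.40299987792969)
top0 tray [ 41.          48.          66.66666667 111.         116.33333333] ((491.98626708984375, 193.46780395507812), (99.84305572509766, 139.7550811767578), 87.02059173583984)
side0 plate [ 42.          82.66666667  98.         145.         150.        ] ((482.5213317871094, -229.97341918945312), (167.6125030517578, 196.34449768066406), 75.34281158447266)
side0 tray [ 13.          20.          55.66666667  96.66666667 100.33333333] ((490.68231201171875, 206.2349853515625), (137.7060546875, 138.64996337890625), 87.00485229492188)
```

View pics/top0z.png

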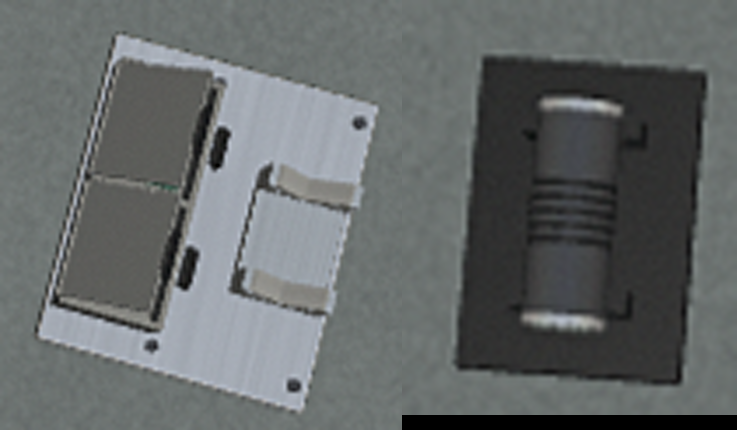

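Both top rectangles match the given sizes (171x198 and 100x140 mm). Next I measure the barrel and work out the move vectors.

```bash
cat >> h.py <<'E'
FC=np.array([.4842,-.2302]);FA=np.radians(-14.6)
def fx(x,y,z): 
    c,s=np.cos(FA),np.sin(FA); return np.array([FC[0]+c*x-s*y,FC[1]+s*x+c*y,z])
from scipy.spatial.transform import Rotation as Ro
def delta(s,P,xa=None):
    q=s["tcp_rot"]; R=Ro.from_quat(q[[1,2,3,0]]).as_matrix()
    print("pos",s["position"].round(4),"tool d",(R.T@(P-s["position"])).round(4),"F",s["wrist_force"].round(1),"w",round(s["grip_width"],4),s["clock"])
    if xa is not None: # want tool down, tool x along -(cos,sin)(xa)
        X=-np.array([np.cos(xa),np.sin(xa),0]);Z=np.array([0,0,-1.]);T=np.c_[X,np.cross(Z,X),Z]
        print("rotvec",Ro.from_matrix(R.T@T).as_rotvec().round(4))
E
python3 - <<'E'
from station import *
from h import *
c=load("top0"); g=c["frame"].astype(int).mean(2)
m=np.zeros(g.shape,bool); s=g[222:280,250:282]; m[222:280,250:282]=s>60
m=cv2.morphologyEx(m.astype(np.uint8),cv2.MORPH_OPEN,np.ones((4,4)))
for z in(.044,.05,.055): print(rect(c,m,z))
for p in[(-.038,.05),(.038,.05),(0,-.05)]: print(fx(*p,0).round(4))
s=sense(); delta(s,fx(-.038,.05,.13),FA); delta(s,np.r_[.40,.25,.2])
print("flux,short",ray(c,[(362,226)],.05).round(3),ray(c,[(354,278)],.03).round(3))
E
```

```text
((521.0285034179688, 190.71495056152344), (34.99951171875, 28.044891357421875), 1.8526279926300049)
((520.2193603515625, 190.12657165527344), (34.83245849609375, 27.910968780517578), 1.8527486324310303)
((519.5450439453125, 189.6362762451172), (34.69319152832031, 27.799419403076172), 1.8526849746704102)
[ 0.46   -0.1722  0.    ]
[ 0.5336 -0.1914  0.    ]
[ 0.4716 -0.2786  0.    ]
pos [0.1615 0.6032 0.2325] tool d [-0.489  -0.6716  0.1036] F [-0.1 -0.6  0.7] w 0.0868 0.1
rotvec [-0.0017 -0.0003 -0.007 ]
pos [0.1615 0.6032 0.2325] tool d [-0.3218 -0.2794  0.0329] F [-0.1 -0.6  0.7] w 0.0868 0.1
flux,short [[ 0.544 -0.014  0.05 ]] [[0.434 0.001 0.03 ]]
```

Call:
move_arm([
  [[0,0,-0.007,-0.05,-0.044,0.005,0],[0,0,-0.007,-0.1,-0.087,0.01,0],[0,0,-0.007,-0.15,-0.13,0.015,0],[0,0,-0.007,-0.2,-0.174,0.02,0],[0,0,-0.007,-0.25,-0.217,0.025,0],[0,0,-0.007,-0.322,-0.279,0.033,0],[0,0,-0.007,-0.34,-0.32,0.04,0],[0,0,-0.007,-0.36,-0.37,0.05,0],[0,0,-0.007,-0.38,-0.42,0.055,0],[0,0,-0.007,-0.41,-0.47,0.06,0],[0,0,-0.007,-0.43,-0.52,0.07,0],[0,0,-0.007,-0.45,-0.57,0.08,0],[0,0,-0.007,-0.47,-0.62,0.09,0],[0,0,-0.007,-0.489,-0.672,0.1,0],[0,0,-0.007,-0.489,-0.672,0.1,0],[0,0,-0.007,-0.489,-0.672,0.1,0],[0,0,-0.007,-0.489,-0.672,0.1,0],[0,0,-0.007,-0.489,-0.672,0.1,0],[0,0,-0.007,-0.489,-0.672,0.1,0]],
])

```text
clock: 2.0
position: [0.4595, -0.1727, 0.1328]
tcp_rot: [-0.001, 0.129, 0.992, 0.001]
wrist_force: [-0.6, 0.4, 0.2]
grip_width: 0.0003
grip_force: 0.0
```

```bash
python3 - <<'E'
from station import *
from h import *
c=load("top0"); g=c["frame"].astype(int).mean(2)
m=np.zeros(g.shape,bool); s=g[222:280,250:282]; m[222:280,250:282]=s>58
m=cv2.morphologyEx(m.astype(np.uint8),cv2.MORPH_CLOSE,np.ones((7,1)))
m=cv2.morphologyEx(m,cv2.MORPH_OPEN,np.ones((5,7)))
for z in(.044,.05): print(rect(c,m,z))
s=sense(); delta(s,fx(-.038,.05,.065),FA)
E
```

```text
((490.6329345703125, 194.44561767578125), (30.724180221557617, 100.2976303100586), 88.31065368652344)
((489.9688720703125, 193.8394317626953), (30.577529907226562, 99.81883239746094), 88.31065368652344)
pos [ 0.4595 -0.1727  0.1328] tool d [-0.0006  0.0005  0.0678] F [-0.6  0.4  0.2] w 0.0003 2.0
rotvec [ 0.0008 -0.0019 -0.003 ]
```

Call:
move_arm([
  [[0,0,0,0,0,0.02,0],[0,0,0,0,0,0.03,0],[0,0,0,0,0,0.037,0],[0,0,0,0,0,0.044,0],[0,0,0,0,0,0.05,0],[0,0,0,0,0,0.055,0],[0,0,0,0,0,0.06,0],[0,0,0,0,0,0.064,0],[0,0,0,0,0,0.067,0],[0,0,0,0,0,0.069,0],[0,0,0,0,0,0.069,0]],
])

```text
clock: 3.1
position: [0.4603, -0.1722, 0.0652]
tcp_rot: [-0.0, 0.127, 0.992, -0.0]
wrist_force: [-3.0, 0.3, 7.3]
grip_width: 0.0005
grip_force: 3.4
```

Call:
move_arm([
  [[0,0,0,0,0,0.001,0],[0,0,0,0,0,0.002,0],[0,0,0,0,0,0.002,0]],
])

```text
clock: 3.4
position: [0.4605, -0.1723, 0.0648]
tcp_rot: [-0.0, 0.127, 0.992, -0.0]
wrist_force: [-7.6, 2.9, 21.0]
grip_width: 0.0005
grip_force: 10.5
```

Call:
move_arm([
  [[0,0,0,0,0,-0.035,0],[0,0,0,0,0,-0.065,0],[0,0,0,-0.04,0,-0.068,0],[0,0,0,-0.076,0,-0.068,0],[0,0,0,-0.076,0,-0.068,0],[0,0,0,-0.076,0,-0.04,0],[0,0,0,-0.076,0,-0.033,0],[0,0,0,-0.076,0,-0.026,0],[0,0,0,-0.076,0,-0.02,0],[0,0,0,-0.076,0,-0.014,0],[0,0,0,-0.076,0,-0.009,0],[0,0,0,-0.076,0,-0.005,0],[0,0,0,-0.076,0,-0.002,0],[0,0,0,-0.076,0,-0.001,0],[0,0,0,-0.076,0,-0.0005,0]],
])

```text
clock: 4.9
position: [0.5342, -0.1915, 0.065]
tcp_rot: [0.0, 0.127, 0.992, -0.0]
wrist_force: [-5.9, 1.7, 16.4]
grip_width: 0.0006
grip_force: 8.3
```

Solid stop at 54 mm under 16 N. I raise the arm and look.

Call:
move_arm([
  [[0,0,0,0,0,0.001,0],[0,0,0,0,0,0.001,0],[0,0,0,0,0,-0.04,0.9],[0,0,0,0,0,-0.085,0.9],[0,0,0,0,0.05,-0.1,0.9],[0,0,0,0,0.1,-0.1,0.9],[0,0,0,0,0.15,-0.1,0.9],[0,0,0,0,0.2,-0.1,0.9],[0,0,0,0,0.2,-0.1,0.9]],
])

```text
clock: 5.8
position: [0.5847, 0.0082, 0.1631]
tcp_rot: [0.0, 0.124, 0.992, 0.001]
wrist_force: [-0.8, -0.4, -0.6]
grip_width: 0.0486
grip_force: 0.0
```

```bash
python3 - <<'E'
from station import *
from h import *
I=[]
for n,(x,y,w,h) in(("side",(265,300,145,125)),("top",(400,195,115,125))):
    c=camera(n); I.append(cv2.resize(c["frame"][y:y+h,x:x+w,::-1],None,fx=3,fy=3,interpolation=2))
cv2.imwrite("pics/cov.png",np.hstack(I))
s=sense(); delta(s,np.r_[.4905,.1935,.13],np.radians(-2.7))
E
```

```text
pos [0.584  0.0038 0.1627] tool d [0.1378 0.1604 0.0327] F [-0.1 -0.9  0. ] w 0.0562 5.9
rotvec [-2.000e-04 -5.000e-04 -2.045e-01]
```

View pics/cov.png

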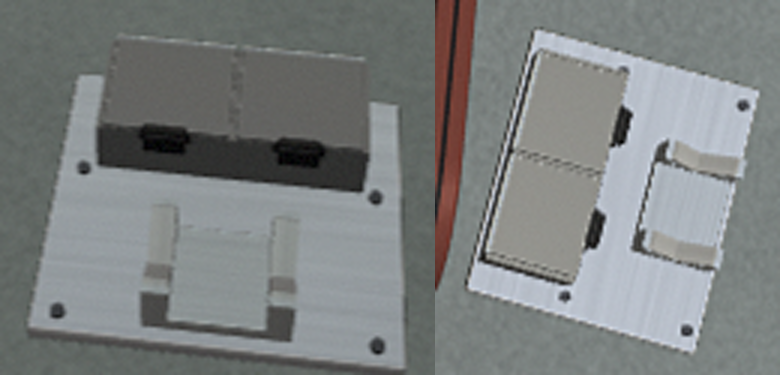

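Both covers lie flat and latched in both views (the lids meet the rim along the catches, near crop pixels (165,135) and (300,150)). I go above the tray, turning 0.2 rad.

Call:
move_arm([
  [[0,0,-0.05,0.03,0.035,0.005,0.95],[0,0,-0.1,0.065,0.075,0.01,0.95],[0,0,-0.15,0.1,0.115,0.02,0.95],[0,0,-0.2,0.138,0.16,0.03,0.95],[0,0,-0.204,0.138,0.16,0.032,0.95],[0,0,-0.204,0.138,0.16,0.032,0.95],[0,0,-0.204,0.138,0.16,0.032,0.95]],
])

```text
clock: 6.6
position: [0.4913, 0.1907, 0.1311]
tcp_rot: [0.0, 0.026, 1.0, -0.0]
wrist_force: [-0.5, -0.5, -0.7]
grip_width: 0.0825
grip_force: 0.0
```

```bash
python3 - <<'E'
from station import *
from h import *
c=camera("side"); x,y,w,h=260,140,105,100
cv2.imwrite("pics/pre.png",cv2.resize(c["frame"][y:y+h,x:x+w,::-1],None,fx=6,fy=6,interpolation=2)); np.savez("side1.npz",**c)
s=sense(); delta(s,np.r_[.4905,.1935,.037],np.radians(-2.7))
for X in([.4905-.048,.1945,.062],[.4905+.048,.1925,.062],[.4905,.1935,.062]): print(((proj(c,X)-[x,y])*6).round(0))
E
```

```text
pos [0.4918 0.1904 0.1313] tool d [0.0015 0.003  0.0943] F [0.1 0.3 0.1] w 0.0827 6.65
rotvec [-0.0005  0.0008 -0.0054]
[[194. 377.]]
[[434. 362.]]
[[315. 370.]]
```

View pics/pre.png

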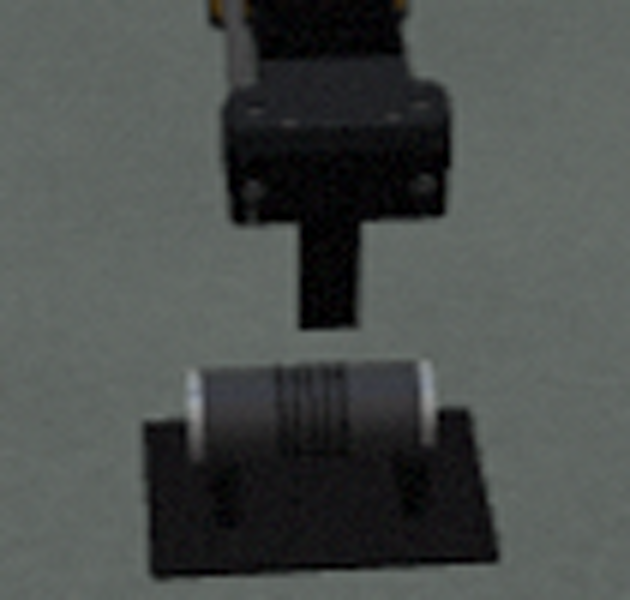

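The barrel spans x 188 to 438 at y ≈ 365 in the crop, where the projection predicts a centre of 314. Position confirmed; I descend and grip.

Call:
move_arm([
  [[0,0,0,0.001,0.003,0.02,1],[0,0,0,0.001,0.003,0.045,1],[0,0,0,0.001,0.003,0.07,1],[0,0,0,0.001,0.003,0.085,1],[0,0,0,0.001,0.003,0.094,1],[0,0,0,0.001,0.003,0.094,1],[0,0,0,0.001,0.003,0.094,1],[0,0,0,0.001,0.003,0.094,0.2],[0,0,0,0.001,0.003,0.094,0.2],[0,0,0,0.001,0.003,0.094,0.2],[0,0,0,0.001,0.003,0.094,0.2],[0,0,0,0.001,0.003,0.094,0.2],[0,0,0,0.001,0.003,0.094,0.2],[0,0,0,0.001,0.003,0.094,0.2],[0,0,0,0.001,0.003,0.094,0.2],[0,0,0,0.001,0.003,0.094,0.2]],
], grip_force=30)

```text
clock: 8.25
position: [0.49, 0.195, 0.037]
tcp_rot: [-0.0, 0.025, 1.0, -0.0]
wrist_force: [-0.5, -0.4, 0.0]
grip_width: 0.0352
grip_force: 30.0
```

```bash
python3 - <<'E'
from station import *
from h import *
s=sense(); delta(s,np.r_[.4905,.1935,.037],np.radians(-2.7))
E
```

```text
pos [0.49  0.195 0.037] tool d [-0.0006 -0.0015 -0.    ] F [-0.5 -0.4  0. ] w 0.0352 8.25
rotvec [-0.0001 -0.0002 -0.0036]
```

Call:
move_arm([
  [[0,0,0,0,0,-0.01,0.2],[0,0,0,0,0,-0.03,0.2],[0,0,0,0,0,-0.06,0.2],[0,0,0,0,0,-0.09,0.2],[0,0,0,0,0,-0.11,0.2],[0,0,0,0,0,-0.12,0.2],[0,0,0,0,0,-0.12,0.2]],
])

```text
clock: 8.95
position: [0.491, 0.1953, 0.1587]
tcp_rot: [0.001, 0.025, 1.0, 0.0]
wrist_force: [0.6, -0.9, -2.3]
grip_width: 0.0351
grip_force: 30.0
```

```bash
python3 - <<'E'
from station import *
from h import *
s=sense(); delta(s,fx(0,-.05,.12),FA)
E
```

```text
pos [0.491  0.1953 0.1587] tool d [-0.0046 -0.4743  0.0384] F [ 0.6 -0.9 -2.3] w 0.0351 8.95
rotvec [0.0011 0.0028 0.204 ]
```

Call:
move_arm([
  [[0,0,0.02,0,-0.03,0,0.2],[0,0,0.04,0,-0.07,0,0.2],[0,0,0.06,0,-0.11,0,0.2],[0,0,0.08,0,-0.15,0,0.2],[0,0,0.1,0,-0.19,0,0.2],[0,0,0.12,0,-0.23,0,0.2],[0,0,0.14,0,-0.27,0,0.2],[0,0,0.16,-0.002,-0.31,0,0.2],[0,0,0.18,-0.003,-0.35,0,0.2],[0,0,0.2,-0.004,-0.39,0,0.2],[0,0,0.204,-0.005,-0.43,0,0.2],[0,0,0.204,-0.005,-0.46,0,0.2],[0,0,0.204,-0.005,-0.474,0,0.2],[0,0,0.204,-0.005,-0.474,0.02,0.2],[0,0,0.204,-0.005,-0.474,0.035,0.2],[0,0,0.204,-0.005,-0.474,0.038,0.2],[0,0,0.204,-0.005,-0.474,0.038,0.2],[0,0,0.204,-0.005,-0.474,0.038,0.2]],
])

```text
clock: 10.75
position: [0.4713, -0.2781, 0.1194]
tcp_rot: [0.0, 0.127, 0.992, -0.0]
wrist_force: [0.6, -0.1, -2.1]
grip_width: 0.0356
grip_force: 30.0
```

```bash
python3 - <<'E'
from station import *
from h import *
I=[]
for n,(x,y,w,h) in(("side",(265,280,145,145)),("top",(400,195,125,145))):
    c=camera(n); I.append(cv2.resize(c["frame"][y:y+h,x:x+w,::-1],None,fx=2.9,fy=2.9,interpolation=2)); np.savez(n+"2.npz",**c)
    for X in(-.048,.048): print(((proj(c,fx(X,-.05,.127))-[x,y])*2.9).round(0))
cv2.imwrite("pics/v.png",np.hstack(I))
s=sense(); delta(s,fx(0,-.05,.0465),FA)
E
```

```text
[[129. 203.]]
[[319. 222.]]
[[267. 253.]]
[[300. 119.]]
pos [ 0.4717 -0.2786  0.12  ] tool d [0.0002 0.     0.0735] F [ 0.9 -0.  -2. ] w 0.0354 10.85
rotvec [-0.0006  0.0015  0.0007]
```

View pics/v.png

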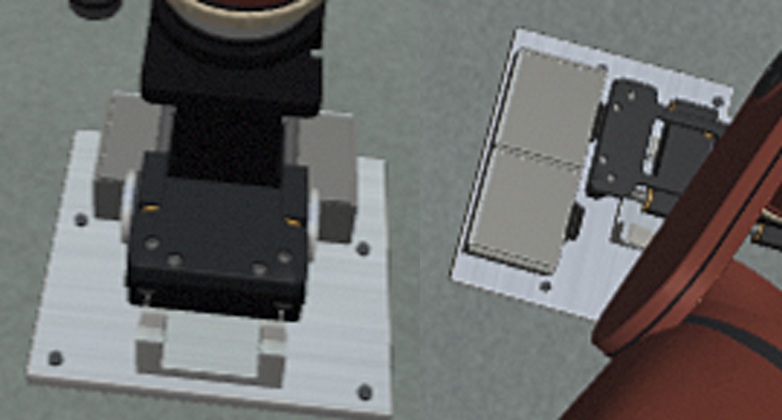

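The barrel's ends, at crop x ≈ 124 and 317, match the predicted 129 and 319, so it is centred along the groove to about 2 mm. I lower in stages.

Call:
move_arm([
  [[0,0,0,0,0,0.02,0.2],[0,0,0,0,0,0.04,0.2],[0,0,0,0,0,0.055,0.2],[0,0,0,0,0,0.062,0.2],[0,0,0,0,0,0.065,0.2],[0,0,0,0,0,0.067,0.2],[0,0,0,0,0,0.069,0.2],[0,0,0,0,0,0.07,0.2],[0,0,0,0,0,0.07,0.2]],
])

```text
clock: 11.75
position: [0.4712, -0.2787, 0.0494]
tcp_rot: [0.0, 0.127, 0.992, -0.0]
wrist_force: [-0.7, 0.7, -2.2]
grip_width: 0.0352
grip_force: 30.0
```

Call:
move_arm([
  [[0,0,0,0,0,0.001,0.2],[0,0,0,0,0,0.002,0.2],[0,0,0,0,0,0.002,0.2]],
])

```text
clock: 12.05
position: [0.4715, -0.2784, 0.0477]
tcp_rot: [0.0, 0.127, 0.992, 0.0]
wrist_force: [0.3, 3.7, 4.0]
grip_width: 0.0353
grip_force: 30.0
```

The +y force shows contact on the -y flank first, so I shift about 1 mm to +y.

Call:
move_arm([
  [[0,0,0,0,0.0005,0,0.2],[0,0,0,0,0.001,0,0.2],[0,0,0,0,0.001,0.0005,0.2],[0,0,0,0,0.001,0.0005,0.2]],
])

```text
clock: 12.45
position: [0.4716, -0.2775, 0.0468]
tcp_rot: [0.0, 0.127, 0.992, 0.0]
wrist_force: [1.2, 4.1, 3.9]
grip_width: 0.0352
grip_force: 30.0
```

```bash
python3 - <<'E'
from station import *
from h import *
s=sense(); delta(s,fx(0,-.05,.0465),FA); print(s["ft_torque"].round(2))
E
```

```text
pos [ 0.4716 -0.2775  0.0468] tool d [-0.0003 -0.0011  0.0003] F [1.2 4.1 3.9] w 0.0352 12.45
rotvec [0.0002 0.0005 0.    ]
[ 0.52 -0.14  0.  ]
```

Call:
move_arm([
  [[0,0,0,0,0.0005,0,0.2],[0,0,0,0,0.0008,0.0003,0.2],[0,0,0,0,0.0008,0.0003,0.2],[0,0,0,0,0.0008,0.0003,0.2]],
])

```text
clock: 12.85
position: [0.4716, -0.277, 0.0464]
tcp_rot: [0.0, 0.127, 0.992, -0.0]
wrist_force: [-0.1, 1.0, 4.2]
grip_width: 0.0353
grip_force: 30.0
```

Call:
move_arm([
  [[0,0,0,0,0.0001,0.0004,0.2],[0,0,0,0,0.0001,0.0004,0.2],[0,0,0,0,0.0001,0.0004,0.2],[0,0,0,0,0.0001,0.0004,0.2]],
])

```text
clock: 13.25
position: [0.4716, -0.277, 0.0464]
tcp_rot: [0.0, 0.127, 0.992, -0.0]
wrist_force: [-1.4, 3.5, 7.6]
grip_width: 0.0354
grip_force: 30.0
```

Call:
move_arm([
  [[0,0,0,0,0.0003,0.0001,0.2],[0,0,0,0,0.0003,0.0001,0.2],[0,0,0,0,0.0003,0.0001,0.2],[0,0,0,0,0.0003,0.0001,0.2],[0,0,0,0,0.0003,0.0001,0.2],[0,0,0,0,0.0003,0.0001,0.2],[0,0,0,0,0.0003,0.0001,0.2]],
])

```text
clock: 13.95
position: [0.4716, -0.277, 0.0464]
tcp_rot: [0.0, 0.127, 0.992, -0.0]
wrist_force: [-1.0, 1.8, 7.2]
grip_width: 0.0353
grip_force: 30.0
```

```bash
python3 - <<'E'
from station import *
from h import *
for i in range(5):
    camera("side"); s=sense(); print(s["wrist_force"].round(1),s["ft_torque"].round(2),s["position"].round(4))
delta(s,fx(0,-.05,.0465),FA)
E
```

```text
[-1.1  1.8  9.2] [ 0.18  0.29 -0.01] [ 0.4716 -0.277   0.0464]
[-1.4  1.3  6.7] [0.2  0.31 0.04] [ 0.4716 -0.277   0.0464]
[-1.1  0.4  7.7] [ 0.2   0.34 -0.04] [ 0.4716 -0.277   0.0464]
[-1.7  1.4  7.8] [ 0.2   0.27 -0.01] [ 0.4716 -0.277   0.0464]
[-1.7  1.3  8.2] [0.25 0.21 0.01] [ 0.4716 -0.277   0.0464]
pos [ 0.4716 -0.277   0.0464] tool d [-0.0004 -0.0015 -0.0001] F [-1.7  1.3  8.2] w 0.0353 14.2
rotvec [-0.0009  0.0003  0.0001]
```

```bash
python3 -c "
from station import *
print(hand_in())"
```

```text
the job is handed in; nothing more can be done
None
```

I handed the job in with both covers shut and the long barrel seated in the V-block, still gripped at 30 N and pressed down with about 10 N net; the station gave no verdict.

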